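# Pin the crank of the mincer

## Robot

A 6-joint arm with a two-finger parallel gripper is mounted at the origin on a cart in front of the work surface, level with it; the furniture and walls round the work are solid. World frame = base frame: x ahead of the robot, y to its left, z up, the work surface at z = 0. Lengths are in m, angles in rad, forces in N, time in s.
With the tool pointing down it reaches from about 0.25 to 0.8 m from the base axis. Payload 3.9 kg.
Tool frame: the origin (TCP) lies at the very end of the fingers, on their centre line; the grasp point (between the pads) lies behind it (robot.grasp_offset is the z of the grasp point in the tool frame, in m); z points along the fingers, y is the direction in which the jaws open and shut (so a half turn about z gives the same grasp; the last joint's range is limited). The gripper opens to 85 mm and grips with 20 to 120 N. Pads are 22 mm wide; open, the fingers measure 114 mm over their backs; the gripper's body (76 mm by 85 mm) begins 54 mm behind the grasp point. The pads swing forward as they close: fully open they stand 13 mm farther back than shut.
Start: joints at [-1.153, 0.26, -0.138, 1.173, 0, 1.571], TCP at [0.213, -0.48, 0.231] pointing down, gripper open.
Joint ranges: [-2.78, 2.78], [-0.83, 1.72], [-1.28, 1.37], [-1.9, 2.12], [-1.57, 1.48], [-3.14, 3.14]. Speed limits (rad/s): [2.57, 2.57, 3.14, 3.14, 3.14, 3.14].

## Interface

Orientations are given as a rotation vector (axis times angle).
In Python, from cell import robot, hand, kinematics, viewer gives the robot as it stands. Calls block until the motion is done:
- robot.movep(position, orientation): joint-space move of the TCP to a pose.
- robot.move_linear(position, orientation=None, velocity=0.15): straight line of the TCP; orientation=None keeps the orientation; velocity is the mean speed in m/s.
- robot.move_joints(angles): joint-space move.
- hand.set_gripper(opening): opening from 0.0 (shut) to 1.0 (fully open); the grip force is fixed at half the most; returns when the fingers have stopped.
- robot.sleep(seconds).
- kinematics.ik(position, orientation): joint angles nearest the present ones, or None.
- robot.sense(): the state.
- viewer.capture(name): name is "scene" or "top"; returns (picture, depth): 420x560x3 uint8, red, green, blue; 420x560 float32, m along the optical axis (not along the pixel's ray), 0 where there is no reading.
- viewer.get_calibration(name): a dict with "camera_matrix" (3x3 intrinsics, pixels), "eye" and "attitude" of the camera in the world. Camera axes: x right, y down, z forward; pixel columns grow to the right and rows downward; lengths in m; the calibration is good to about 2 mm. A picture is of the moment at which its call begins. get_calibration takes no time and is no camera call.
A pose or a line that the arm cannot do raises robot.PlanningError and nothing moves.
- robot.close_job(): hands the job in, once; it reports no verdict.
The state is a dict: "t": time; "joint_positions": joint angles; "dq": joint speeds; "tau": joint torques, N m; "tool_pos": TCP position; "tcp_rot": TCP orientation; "force": force on the tool from outside, world axes, zero at the start; "wrist_torque": the same for the moment, N m; "gripper_width": opening from 0.0 (shut) to 1.0 (fully open).
Only numpy, scipy, OpenCV 4.12 (cv2) and the standard library are available. Lean on these libraries where they do the work, as an engineer would, in place of code of your own. Each camera call takes 0.05 s, during which the arm holds its last target. There are 200 camera calls.

## Task

Secure the crank on the mincer: take the red-handled hitch pin from its wooden stand and push it down through the cross hole in the shaft end (crank and shaft are drawn out by an unknown bit of their end play, so feel for the hole), past the sprung ball inside, until its flange is fully home. Then press its spring loop by the yellow tab over the shaft's end until it snaps in underneath, and let go. Work gently: do not force the pin or keep pressing after the snap, and leave the tin and the spice jar alone.

Things in the scene. Friction and masses are not known exactly. Their poses are not given: they have to be found in the camera images.
- cross_hole (a point): Mouth centre of the upright cross hole in the mincer's shaft as it lies with shaft and crank pushed fully in; really they stand drawn out 5 to 18 mm along -x (held by friction, 3 N to shove). -x points out along the level shaft past its free end, z up. Bar: 24 mm wide, 20 mm high, top at this point. Hole: 9.5 mm, right through; 14 mm down a sprung ball on its +x side resists the pin with 2 to 10 N.
- shaft_end (a point): Centre of the front face of the round end collar (26 mm diameter, 3 mm thick, bevelled at the back) at the shaft's free end, 17 mm along -x from the hole axis and 10 mm below its mouth; for the shaft pushed fully in, like cross_hole, with the same axes. Free air in front and below, down to the worktop.
- mincer: Cast metal mincer, fixed; origin on the worktop, 98 mm below cross_hole and 9 mm to -x of it, same axes. Behind the bar: crank hub (23 mm diameter, moves with the shaft), barrel, and a hopper from 66 mm along +x, rising 54 mm above the hole's mouth. The crank arm slants down to +y; its wooden grip (58 mm, pointing to -x) lies 85 mm to +y and 70 mm below the mouth.
- pin_grip (a point): Centre of the red grip of the loose hitch pin (about 90 g), standing upright in its stand; axes of the pin, z up. Grip: 14 mm (x) by 12 mm (y), from 23 mm below to 14 mm above this point; grasp across y from above, fingertips at most 20 mm below it (loop hinge lies 26 mm below). The loop points along the pin's -x, which must go along the shaft's -x (within 5 degrees).
- pin_shoulder (a point): Centre of the underside of the pin's 16 mm flange, on its axis, 32 mm below pin_grip; seated, it lies at the true hole's mouth, level with cross_hole. Below it the round 8 mm shank reaches 33 mm down, round-nosed (finds the hole from 3 mm off).
- loop_tab (a point): Point at the free end of the loop's yellow thumb tab (18 mm wide, 34 mm long, 4 mm thick), which stands square to the loop's plane, 8 mm beyond the cross bar. Loop open: tab upright, this point 38 mm along -x and 36 mm above the flange's underside. Press it straight down with closed fingers about 42 mm along -x from the pin, clear of the collar; after the snap it is 43 mm out, 17 mm below the flange.
- loop_bar (a point): Middle of the loop's cross bar (4 mm wire, 36 mm between the legs), 29.5 mm from the hinge when relaxed. Open: 29.5 mm along -x, 6 mm above the flange's underside. Closed: under the square bar, about 11 mm along -x from the pin's axis and 22 mm below its flange, behind the collar.
- loop_hinge (a joint): Loop angle (rad) about its hinge, 6 mm above the flange's underside: 0 open (level), grows as it swings down; a spring pushes it back to 0. The bar meets the collar's face near 0.92, must stretch over its lower edge (some 5 to 12 N down on the tab), snaps in from about 1.0 to 1.1 with a drop in force, and rests near 1.13; hard stop at 1.36.
- loop (a joint): Stretch of the sprung loop along its legs (m): 0 relaxed, up to about 0.006 while the bar passes the collar (spring 2400 N/m), under 0.002 after the snap.
- pin_stand: Fixed wooden block, 44 x 44 mm, 45 mm high, with an 11 mm hole in which the pin stands, flange on its top; origin at the centre of its underside.
- tin: Small food tin, 75 mm wide, 58 mm high, loose; origin at the centre of its underside. Leave alone.
- spice_jar: Spice jar with red cap, 45 mm wide, 106 mm high, loose; origin at the centre of its underside. Leave alone.

How it is judged:
On the way, in this order (a step that is already met when the one before it is completed fails the run):
1. the pin is through the cross hole, flange home on the shaft, loop still open (x of pin_shoulder in the frame of cross_hole between -0.022 and 0.003 m and y of pin_shoulder in the frame of cross_hole between -0.004 and 0.004 m and z of pin_shoulder in the frame of cross_hole between -0.003 and 0.002 m and value of joint loop_hinge below 0.8 rad), for 0.2 s.
2. the loop has snapped in under the shaft, behind the end collar (value of joint loop_hinge above 1.05 rad and z of loop_bar in the frame of cross_hole between -0.0238 and -0.018 m), for 0.2 s.
At the end, for the whole second after the job is handed in: The pin stands in the cross hole: flange within 2.5 mm in height of the mouth, 4 mm sideways of the shaft's line, at most 22 mm drawn out. Its loop is snapped in under the shaft behind the collar: loop angle over 1.05 rad, cross bar 18 to 23.8 mm below the mouth (all of step 2 and x of pin_shoulder in the frame of cross_hole between -0.022 and 0.003 m and y of pin_shoulder in the frame of cross_hole between -0.004 and 0.004 m and z of pin_shoulder in the frame of cross_hole between -0.003 and 0.0025 m); the robot touches nothing.
It fails at once if the pin is forced against the mincer with over 40 N while it is being put in (loop still open) (contact force between pin and mincer above 40 N and value of joint loop_hinge below 0.6 rad).
It fails at once if the loop is pressed with more than 25 N (contact force between the fingers and loop above 25 N).
It fails at once if the tin or the spice jar is moved by more than 20 mm (distance of any of tin, spice_jar from where it was at the start of the episode above 0.02 m).
It also fails if it takes over 72 s, if anything falls off the work surface, if the arm or the gripper's body presses on something with over 40 N, if the wrist force passes 120 N, or if a joint passes its speed limit or range.

## Working session

There is one attempt and no reset: what is moved stays moved. The work goes in short steps, each a Python script; the robot and the scene stay as the last script left them, time stands still between calls to the robot, and variables do not carry over. Pictures are saved under pics/ and viewed, about 8 in all and at most 12, crops included, and the job is handed in when it is done.

```bash
mkdir -p pics; ls
python3 - <<'E'
from cell import robot,hand,kinematics,viewer
import numpy as np,cv2
for n in ("scene","top"):
    p,d=viewer.capture(n); cv2.imwrite(f"pics/{n}0.png",cv2.resize(p[:,:,::-1],(784,588),interpolation=cv2.INTER_CUBIC)); np.savez(f"{n}0.npz",p=p,d=d)
    print(n,viewer.get_calibration(n))
s=robot.sense();print(s["t"],s["tool_pos"],s["tcp_rot"],s["force"],robot.grasp_offset)
E
```

```text
pics
scene {'camera_matrix': array([[435.2562582 ,   0.        , 279.1314697 ],
       [  0.        , 435.2562582 , 209.43056282],
       [  0.        ,   0.        ,   1.        ]]), 'eye': array([-0.3846771 , -0.61429904,  0.54595118]), 'attitude': array([-1.79130038,  0.90944184, -0.58817993])}
top {'camera_matrix': array([[397.04227449,   0.        , 279.73984444],
       [  0.        , 397.04227449, 206.05829389],
       [  0.        ,   0.        ,   1.        ]]), 'eye': array([0.32504542, 0.05539685, 1.25546792]), 'attitude': array([-2.18245881,  2.12822106, -0.13622658])}
0.1 [ 0.21276855 -0.47929296  0.23054932] [-3.07164063e+00 -6.51107535e-01  5.95528776e-04] [-0.2224052   0.08802584 -0.14355173] -0.0187
```

View pics/scene0.png

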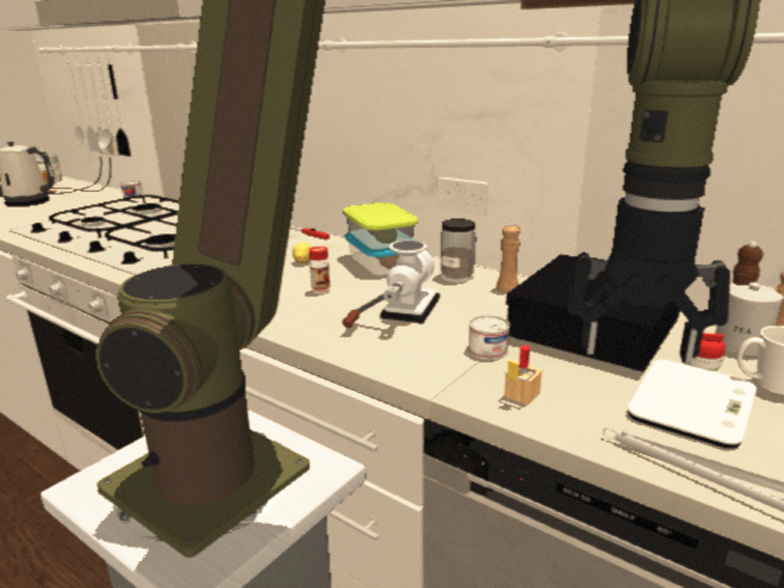

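View pics/top0.png

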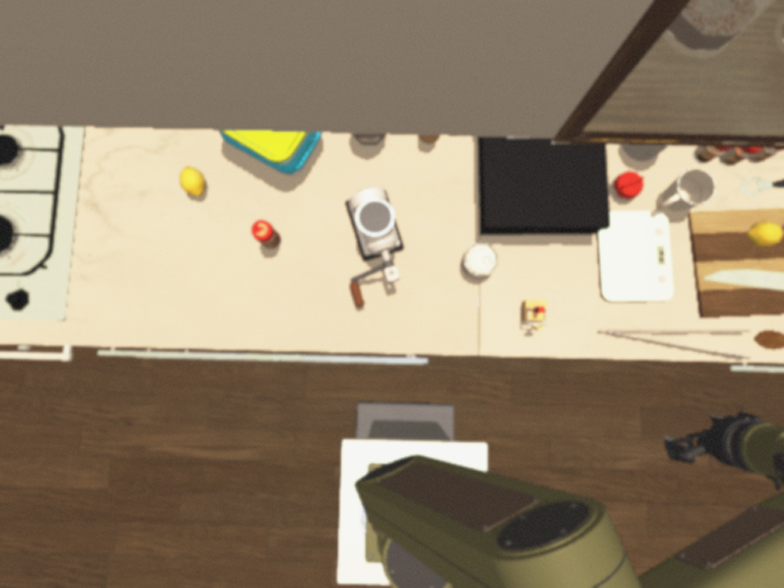

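```bash
cat > h.py <<'E'
import numpy as np,cv2
from scipy.spatial.transform import Rotation as R
from cell import robot,hand,kinematics,viewer
def cal(n):
    c=viewer.get_calibration(n); return c["camera_matrix"],c["eye"],R.from_rotvec(c["attitude"]).as_matrix()
def cloud(n,d):
    K,e,A=cal(n); v,u=np.mgrid[:d.shape[0],:d.shape[1]]
    return np.stack([(u-K[0,2])/K[0,0]*d,(v-K[1,2])/K[1,1]*d,d],-1)@A.T+e
def ray(n,u,v,z):
    K,e,A=cal(n); r=A@[(u-K[0,2])/K[0,0],(v-K[1,2])/K[1,1],1]; return e+r*(z-e[2])/r[2]
def proj(n,P):
    K,e,A=cal(n); c=(np.atleast_2d(P)-e)@A; q=c@K.T; return q[:,:2]/q[:,2:]
def crop(p,u,v,w,h,s): return cv2.resize(p[v:v+h,u:u+w,::-1],(w*s,h*s),interpolation=cv2.INTER_CUBIC)
E
python3 - <<'E'
from h import *
a=np.load("scene0.npz");b=np.load("top0.npz")
f=lambda p,u,v:crop(p,u,v,65,49,6)
im=np.vstack([np.hstack([f(a["p"],260,170),f(a["p"],345,243)]),np.hstack([f(b["p"],245,170),f(b["p"],350,205)])])
cv2.imwrite("pics/z1.png",im)
P=cloud("top",b["d"])
print("table z", np.median(P[200:240,200:240,2]))
# mincer region
np.set_printoptions(precision=4,suppress=True,linewidth=220)
print("top z mincer mm");print((P[176:206,262:290,2]*1000).astype(int))
print("stand");print((P[212:240,368:396,2]*1000).astype(int))
E
```

```text
table z -0.0007826395740794245
top z mincer mm
[[  97  105  110  112  114  110  115  117  115  114  114  114  116  110  109  107  104  105  101   95   16   15    9    8   13 1255    6   -3]
 [  95  103  102  108  111  108  111  112  113  115  112  111  111  109  105  101   98   94   87   82   15   14    9   10   14   12   14   -2]
 [  89  101  104  105  104  108  109  109  111  111  109  102  102   97   93   92   82   78   12   10   18   16   10   11   15   10    1    3]
 [  27   91   92   99  104  103  103  106  110  101   97   93   95   94   94   73   15   14   13    8    7    9    9    7    0    0   -3   -3]
 [  27   22   84   94   97   99  100   95   89   82   87   95   96   92   93   13   13   14   14    6    3    1    0   -3    0   -2    2   -4]
 [  22   19   23   19   88   83   88   80   77   69   89   92   95   97   93   92   11    5   -1    2    2    0   -2    0   -1    0    2    2]
 [  15   15   16    7    9    8   15   10   11    9   89   92   94   95   94   91    0   -1   -5   -3    0    0    0    0   -6    2   -4   -4]
 [   8   11   13   14   14    6    7   12   15   11 
[... 6548 characters left out ...]
1    0   -2    0    0    0   -3    0   -1   -4   -3    0   -1   -2   -1    0    0    4   -2   -2    2   -2    0    0    0    1]
 [  -2    0    0   -4    0   -4    1    2   -2   -2   -2   -3    0   -2   -2   -2    1    0   -2    0    0    0    4   -2    0   -2   -1   -1]
 [   2   -5   -4   -3   -1    2    2    5   -2    2    2   -2   -4   -1   -2   -1    0    2    3    0   -1   -1    0   -4    3   -1    3   -4]
 [   0   -4   -3   -2    1    0   -2   -2   -3   -4   -2   -1   -1    0   -4   -1    1    0    3   -2   -4    0    0    0   -2   -2    0   -6]
 [   0    1    3    3    3   -3   -1   -5   -4    0    0   -3   -4    3   -2    4   -1    1    2   -6   -1   -2    3   -2   -3    0    1    0]]
```

View pics/z1.png

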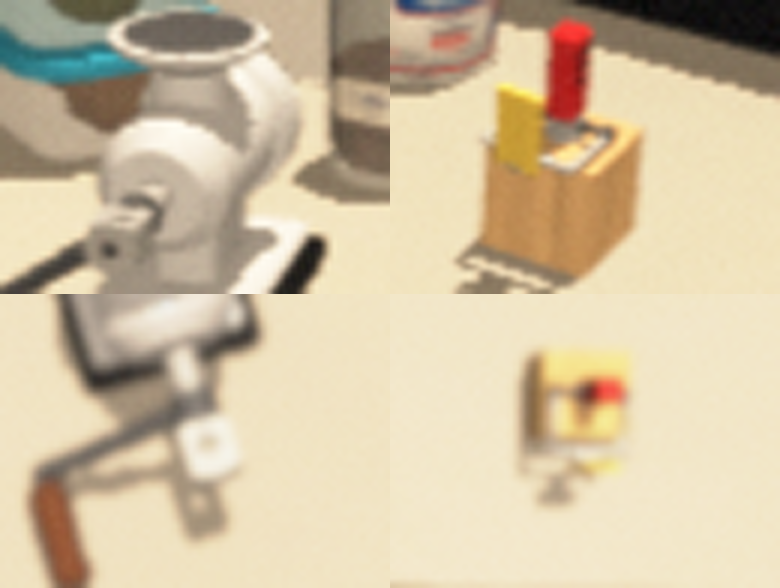

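```bash
cat > meas.py <<'E'
from h import *
np.set_printoptions(precision=4,suppress=True)
D=np.stack([np.load("top0.npz")["d"]]+[viewer.capture("top")[1] for _ in range(7)])
D=np.where(D>.2,D,np.nan); d=np.nanmedian(D,0); P=cloud("top",d); np.save("topd.npy",d)
v,u=np.mgrid[:420,:560]
def reg(r0,r1,c0,c1,lo,hi):
    m=np.zeros(d.shape,bool); m[r0:r1,c0:c1]=1; return m&(P[...,2]>lo)&(P[...,2]<hi)
def rect(m,z):
    K,e,A=cal("top"); q=np.array([ray("top",a+s,b+t,z)[:2] for a,b in zip(u[m],v[m]) for s in(-.5,.5) for t in (-.5,.5)])*1e3
    (c,s,a)=cv2.minAreaRect(q.astype(np.float32)); return np.array(c),s,a
s=reg(212,232,373,392,.035,.060)|reg(212,229,373,392,.06,.12)
print("stand",rect(reg(212,230,375,392,.035,.12),.045))
g=reg(212,230,375,392,.082,.1);print("grip top",P[g].mean(0),rect(g,.091),g.sum())
t=reg(231,236,375,392,.07,.1);print("tab",P[t].mean(0),rect(t,.081),t.sum())
hub=reg(186,204,270,288,.085,.11)
for r in range(178,204):
    row=reg(r,r+1,270,288,.084,.12); c=u[row]; print(r,c.min() if len(c) else 0,c.max() if len(c) else 0, ray("top",(c.min()+c.max())/2,r,.098)[:2] if len(c) else '')
h=reg(192,198,276,282,-.05,.06); print("hole px",u[h].mean(),v[h].mean(),ray("top",u[h].mean(),v[h].mean(),.098),h.sum())
b=reg(188,202,274,286,.092,.105); print("bar",rect(b,.098))
hop=reg(130,176,240,290,.135,.17); print("hopper",P[hop].mean(0),rect(hop,.152),hop.sum())
pl=reg(125,190,235,300,.005,.03); print("plate",rect(pl,.013))
E
python3 meas.py
```

```text
stand (array([ 438.3329, -255.7762]), (45.97747802734375, 47.33515548706055), 89.70801544189453)
grip top [ 0.4376 -0.2558  0.0896] (array([ 437.1847, -255.6972]), (14.723421096801758, 15.260993957519531), 89.5435562133789) 24
tab [ 0.4006 -0.2525  0.0806] (array([ 400.9297, -253.5549]), (5.909188270568848, 17.840234756469727), 1.4413175582885742) 10
178 270 278 [0.5561 0.0772]
179 270 276 [0.5531 0.0801]
180 270 276 [0.55 0.08]
181 272 277 [0.5471 0.0755]
182 272 277 [0.5441 0.0754]
183 273 277 [0.5412 0.0738]
184 273 278 [0.5382 0.0723]
185 273 279 [0.5352 0.0707]
186 274 280 [0.5323 0.0677]
187 273 280 [0.5293 0.0691]
188 273 280 [0.5263 0.069 ]
189 273 281 [0.5233 0.0674]
190 272 281 [0.5203 0.0688]
191 274 282 [0.5174 0.0643]
192 274 282 [0.5144 0.0642]
193 275 282 [0.5115 0.0627]
194 275 283 [0.5085 0.0611]
195 275 283 [0.5055 0.0611]
196 275 283 [0.5025 0.061 ]
197 276 283 [0.4996 0.0594]
198 276 284 [0.4967 0.0579]
199 276 284 [0.4937 0.0578]
200 277 283 [0.4907 0.0577]
201 277 281 [0.4877 0.0606]
202 277 277 [0.4845 0.0664]
203 0 0 
hole px 279.0 195.5 [0.504 0.061 0.098] 6

[... 191 characters left out ...]
,290,.135,.17); print("hopper",P[hop].mean(0),rect(hop,.152),hop.sum())
                                                                     ~~~~^^^^^^^^^^
  File "meas.py", line 9, in rect
    K,e,A=cal("top"); q=np.array([ray("top",a+s,b+t,z)[:2] for a,b in zip(u[m],v[m]) for s in(-.5,.5) for t in (-.5,.5)])*1e3
                                  ~~~^^^^^^^^^^^^^^^^^
  File "h.py", line 10, in ray
    K,e,A=cal(n); r=A@[(u-K[0,2])/K[0,0],(v-K[1,2])/K[1,1],1]; return e+r*(z-e[2])/r[2]
          ~~~^^^
  File "h.py", line 5, in cal
    c=viewer.get_calibration(n); return c["camera_matrix"],c["eye"],R.from_rotvec(c["attitude"]).as_matrix()
ValueError: time passes only in moves, steps and waits
```

```bash
sed -i 's/^def cal/import functools\n@functools.cache\ndef cal/' h.py
python3 - <<'E'
from h import *
d=np.load("topd.npy");P=cloud("top",d);p=np.load("top0.npz")["p"]
m=np.zeros(d.shape,bool);m[128:178,240:292]=1;m&=(P[...,2]>.140)&(P[...,2]<.165)
q=P[m]; print(m.sum(),q.mean(0))
if m.sum():
    w=m.astype(np.uint8); c,_=cv2.findContours(w,cv2.RETR_EXTERNAL,cv2.CHAIN_APPROX_NONE); c=max(c,key=len)
    e=cv2.fitEllipse(c); x=ray("top",*e[0],.150); print(e,x)
    for H in ([.505,.061],): print(np.degrees(np.arctan2(x[1]-H[1],x[0]-H[0])), np.hypot(x[1]-H[1],x[0]-H[0]))
# bar side edges via least squares
u=np.arange(560)
L=[];Rr=[]
for r in range(188,200):
    z=P[r,270:288,2]; c=np.where(z>.084)[0]+270
    if r>=193: L.append(ray("top",c.min()-.5,r,.093)[:2])
    Rr.append(ray("top",c.max()+.5,r,.093)[:2])
for E in (np.array(L),np.array(Rr)):
    k=np.polyfit(E[:,0],E[:,1],1);print("edge yaw",np.degrees(np.arctan(k[0])),"y at .505",np.polyval(k,.505))
# plate (dark/white base) rect
mm=np.zeros(d.shape,bool);mm[125:190,238:295]=1;mm&=(P[...,2]>.006)
K=P[mm][:,:2]*1e3;print("all",cv2.minAreaRect(K.astype(np.float32)))
mm&=(P[...,2]<.03);K=P[mm][:,:2]*1e3;print("plate",cv2.minAreaRect(K.astype(np.float32)))
E
```

```text
585 [0.61158156 0.09727691 0.15132353]
((267.22027587890625, 155.0430145263672), (26.17017364501953, 26.64104652404785), 84.62379455566406) [0.61189055 0.09733208 0.15      ]
18.772886671989134 0.11289645973112254
edge yaw 13.462056023089868 y at .505 0.07353702014526302
edge yaw 19.370770404498334 y at .505 0.0476998722814119
all ((610.8782958984375, 97.0677261352539), (189.042236328125, 99.9139633178711), 18.924489974975586)
plate ((629.8197021484375, 103.56185913085938), (148.99481201171875, 99.9139633178711), 18.924488067626953)
```

```bash
cat >> h.py <<'E'
def ori(deg):
    a=np.radians(deg);c,s=np.cos(a),np.sin(a)
    return R.from_matrix([[c,s,0],[s,-c,0],[0,0,-1]]).as_rotvec()
def st(l=""):
    s=robot.sense();print(l,round(s["t"],2),"pos",np.round(s["tool_pos"],4),"F",np.round(s["force"],2),"M",np.round(s["wrist_torque"],2),"w",round(s["gripper_width"],3),flush=True);return s
E
python3 - <<'E'
from h import *
o=ori(-3.5);x,y=.4375,-.2557
hand.set_gripper(.55);st()
robot.movep([x,y,.17],o);st("above")
robot.move_linear([x,y,.062],None,.08);s=st("down");F0=np.array(s["force"])
p,_=viewer.capture("scene");c1=crop(p,330,200,100,75,4)
hand.set_gripper(0);st("grip")
robot.move_linear([x,y,.10],None,.08);st("lift")
robot.move_linear([x,y,.20],None,.15);st("lift")
p,_=viewer.capture("scene");c2=crop(p,330,170,100,75,4)
cv2.imwrite("pics/g.png",np.hstack([c1,c2]))
E
```

```text
0.92 pos [ 0.213  -0.4798  0.2313] F [0.56 0.45 0.58] M [ 0.02 -0.   -0.02] w 0.549
above 2.14 pos [ 0.4374 -0.2563  0.1702] F [-1.12 -0.27  0.94] M [0.03 0.03 0.01] w 0.545
down 3.64 pos [ 0.4379 -0.2559  0.0625] F [ 0.4  -0.44 -0.5 ] M [ 0. -0.  0.] w 0.55
grip 4.1 pos [ 0.4375 -0.2558  0.0623] F [-1.09  0.57  1.65] M [-0.05  0.2   0.05] w 0.134
lift 4.72 pos [ 0.4373 -0.2555  0.0998] F [ 0.09  0.49 -1.11] M [ 0.05 -0.05  0.01] w 0.127
lift 5.54 pos [ 0.4369 -0.2553  0.199 ] F [ 0.63 -0.18 -1.19] M [-0.03  0.04 -0.03] w 0.124
```

View pics/g.png

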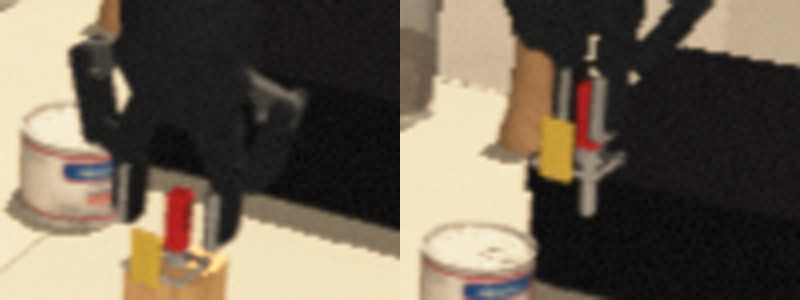

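Run:
```python
from h import *
o=ori(18.85);x,y=.5055,.061
robot.movep([x,y,.20],o);st("above")
robot.move_linear([x,y,.154],None,.08);robot.sleep(.2);st("near")
p,_=viewer.capture("scene");np.save("n.npy",p)
X=np.array([np.cos(np.radians(18.85)),np.sin(np.radians(18.85)),0])
for n,q in (("mouth",[x,y,.098]),("nose",[x,y,.104]),("flange",[x,y,.137]),("collar",np.array([x,y,.088])-.017*X)): print(n,proj("scene",q))
cv2.imwrite("pics/n.png",crop(p,235,150,80,60,10))
for _ in range(4): robot.sleep(.05);st()
```

```text
above 6.83 pos [0.5054 0.0601 0.1998] F [-1.01  0.41 -1.08] M [-0.01  0.02 -0.  ] w 0.125
near 7.75 pos [0.506  0.0611 0.1546] F [ 0.4   0.68 -0.34] M [ 0.06 -0.03  0.01] w 0.13
mouth [[278.89650483 205.41323466]]
nose [[278.86116464 203.39590687]]
flange [[278.66436635 192.16205034]]
collar [[277.04289166 211.02581652]]
 7.85 pos [0.5058 0.0611 0.1544] F [-0.15  0.55 -0.21] M [-0.04  0.01 -0.05] w 0.129
 7.9 pos [0.5058 0.0611 0.1544] F [-0.23  0.13 -1.08] M [ 0.    0.02 -0.06] w 0.127
 7.95 pos [0.5056 0.061  0.1542] F [-0.71 -0.1  -0.72] M [ 0.01  0.   -0.01] w 0.122
 8.0 pos [0.5056 0.0611 0.1542] F [ 0.51  0.   -0.96] M [-0.01  0.    0.  ] w 0.131
```

View pics/n.png

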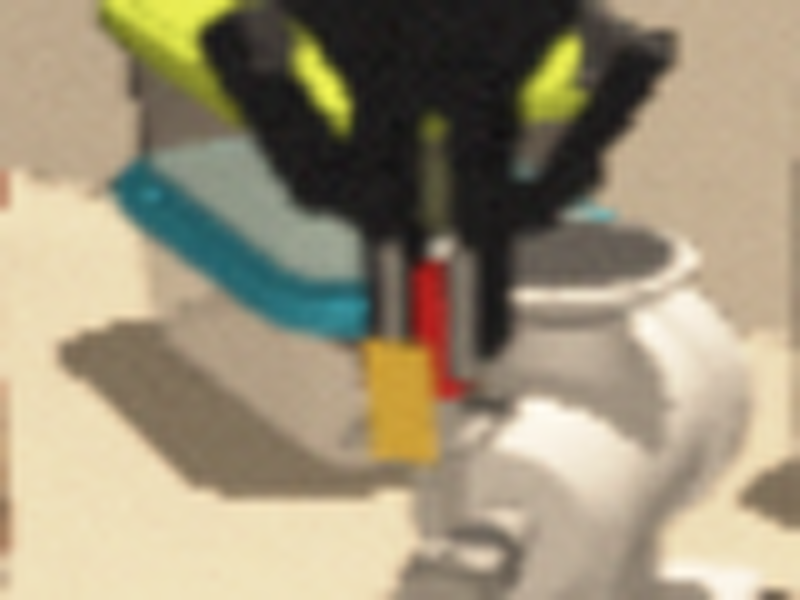

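```bash
cat >> h.py <<'E'
def favg(n=4):
    S=[]
    for _ in range(n): robot.sleep(.02);S.append(robot.sense())
    return S[-1]["t"],np.mean([s["tool_pos"] for s in S],0),np.mean([s["force"] for s in S],0)
def down(x,y,z0,z1,step,fmax,v=.02):
    z=z0
    while z>z1+1e-6:
        z=max(z-step,z1); robot.move_linear([x,y,z],None,v); t,p,f=favg(3)
        print(round(t,2),"cmd",round(z,4),"p",np.round(p*1e3,1),"F",np.round(f,1),flush=True)
        if f[2]>fmax: print("STOP");break
    return z,f
E
python3 - <<'E'
from h import *
down(.5055,.061,.154,.140,.001,5)
E
```

```text
8.3 cmd 0.153 p [505.4  61.  152.9] F [-0.3 -0.3 -1.1]
8.6 cmd 0.152 p [505.4  61.  151.9] F [-0.1  0.1 -0.7]
8.9 cmd 0.151 p [505.4  61.  151. ] F [-0.   0.3 -0.5]
9.2 cmd 0.15 p [505.4  61.  149.9] F [-0.1 -0.5 -0.6]
9.5 cmd 0.149 p [505.5  61.  149. ] F [ 0.3  0.1 -1.1]
9.8 cmd 0.148 p [505.5  61.  148. ] F [ 0.5  0.1 -0.4]
10.1 cmd 0.147 p [505.7  61.  147.3] F [-0.7 -0.2  1.8]
10.4 cmd 0.146 p [505.8  61.  146.9] F [-1.9 -0.4  6.8]
STOP
```

Run:
```python
from h import *
X=np.array([np.cos(np.radians(18.85)),np.sin(np.radians(18.85))])
robot.move_linear([.5055,.061,.1465],None,.02)
for k in (0,1,2,3,4):
    q=np.array([.5055,.061])-X*k*1e-3
    robot.move_linear([*q,.1465],None,.02);t,p,f=favg(4)
    print(k,round(t,2),np.round(p*1e3,1),"F",np.round(f,1),"along",round(f[:2]@X,2))
    if f[2]<1 and k: break
```

```text
0 10.97 [505.8  61.  146.9] F [-1.3 -0.4  5.4] along -1.35
1 11.28 [504.   60.3 146. ] F [-1.  -1.4 -0.2] along -1.42
```

Run:
```python
from h import *
X=np.array([np.cos(np.radians(18.85)),np.sin(np.radians(18.85))])
q=np.array([.5055,.061])-X*1.3e-3
down(*q,.146,.136,.001,6)
```

```text
11.58 cmd 0.145 p [503.2  59.7 144. ] F [-0.8 -4.  -3.3]
11.88 cmd 0.144 p [503.7  59.9 143.5] F [-1.5 -4.6 -2.8]
12.18 cmd 0.143 p [504.1  60.  142.9] F [-1.6 -5.2 -1.9]
12.48 cmd 0.142 p [504.4  60.1 142.1] F [-0.4 -4.9 -0.3]
12.78 cmd 0.141 p [504.6  60.1 141.2] F [-1.2 -5.   0.2]
13.08 cmd 0.14 p [504.7  60.1 140.3] F [-0.8 -5.1 -0.4]
13.38 cmd 0.139 p [504.8  60.1 139.4] F [-0.8 -5.1  0.5]
13.68 cmd 0.138 p [504.8  60.1 138.4] F [-1.3 -4.7  0. ]
13.98 cmd 0.137 p [504.9  60.1 137.4] F [-0.4 -5.1  0.5]
14.28 cmd 0.136 p [504.9  60.2 136.4] F [-0.6 -4.9  0.5]
```

Run:
```python
from h import *
X=np.array([np.cos(np.radians(18.85)),np.sin(np.radians(18.85))]);n=np.array([-X[1],X[0]])
q=np.array([.5055,.061])-X*1.3e-3-n*1.1e-3
robot.move_linear([*q,.136],None,.02);print(q,favg(4)[1:])
down(*q,.136,.119,.001,14)
```

```text
[0.50462512 0.05953898] (array([0.50498895, 0.05983642, 0.13624291]), array([-0.49966548, -2.98869233,  0.48715222]))
14.9 cmd 0.135 p [504.9  59.8 135. ] F [ 0.2 -2.  -0.7]
15.2 cmd 0.134 p [504.6  59.8 133.9] F [ 0.  -1.6 -0.8]
15.5 cmd 0.133 p [504.4  59.6 132.9] F [-1.2 -0.8 -0.1]
15.8 cmd 0.132 p [504.4  59.4 131.8] F [-0.1 -1.5 -0.2]
16.1 cmd 0.131 p [504.4  59.5 130.8] F [-0.9 -1.5 -0.6]
16.4 cmd 0.13 p [504.5  59.5 129.9] F [-1.5 -2.  -0.9]
16.7 cmd 0.129 p [504.5  59.5 128.9] F [-1.5 -1.6 -0.8]
17.0 cmd 0.128 p [504.6  59.5 127.9] F [-1.1 -1.9 -0.8]
17.3 cmd 0.127 p [504.6  59.5 126.9] F [-1.2 -1.8 -0.9]
17.6 cmd 0.126 p [504.7  59.5 125.9] F [-1.4 -2.1 -1.2]
17.9 cmd 0.125 p [504.7  59.5 125. ] F [-0.7 -1.7 -0.8]
18.2 cmd 0.124 p [504.7  59.5 123.9] F [-1.1 -1.7 -1.1]
18.5 cmd 0.123 p [504.7  59.5 123. ] F [-0.5 -1.9  0. ]
18.8 cmd 0.122 p [504.8  59.5 122. ] F [-0.3 -1.8 -0.8]
19.1 cmd 0.121 p [504.8  59.5 120.9] F [-0.2 -2.  -0.5]
19.4 cmd 0.12 p [504.8  59.5 120. ] F [-0.4 -2.3  0. ]
19.7 cmd 0.119 p [504.8  59.5 119. ] F [ 0.1 -2.3 -0.6]
```

Run:
```python
from h import *
p,d=viewer.capture("scene");t,dt=viewer.capture("top")
f=.119-.017
print(proj("scene",[[.5046,.0595,f],[.5046,.0595,f+.032],[.5046,.0595,f-.033]]))
cv2.imwrite("pics/s.png",np.hstack([crop(p,240,165,50,60,8),crop(t,255,170,50,60,8)]))
```

```text
[[279.11275228 204.28237418]
 [278.92443852 193.39473211]
 [279.30299028 215.28126959]]
```

View pics/s.png

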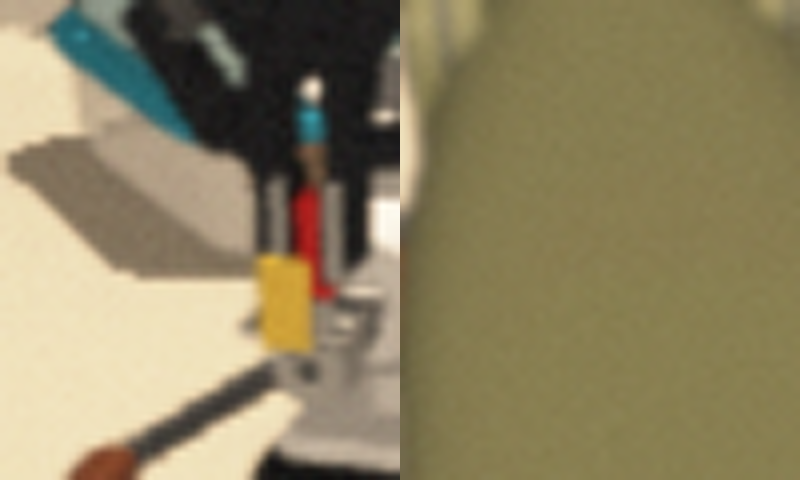

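Run:
```python
from h import *
down(.50463,.05954,.119,.111,.0005,7)
```

```text
20.1 cmd 0.1185 p [504.8  59.5 118.6] F [ 0.8 -2.   0.6]
20.4 cmd 0.118 p [504.8  59.5 118. ] F [ 1.7 -2.1  0.2]
20.7 cmd 0.1175 p [504.9  59.5 117.6] F [ 1.1 -2.7  1.5]
21.0 cmd 0.117 p [504.9  59.5 117.1] F [ 1.3 -2.4  1.7]
21.3 cmd 0.1165 p [504.9  59.5 116.5] F [ 1.9 -3.1  1.3]
21.6 cmd 0.116 p [504.8  59.5 115.9] F [ 2.5 -3.   0.6]
21.9 cmd 0.1155 p [504.8  59.5 115.5] F [ 2.5 -3.1  0.7]
22.2 cmd 0.115 p [504.9  59.5 115.3] F [ 2.1 -3.   4.4]
22.5 cmd 0.1145 p [504.9  59.6 115.2] F [ 1.4 -2.6  7.4]
STOP
```

Run:
```python
from h import *
x,y=.50463,.05954
robot.move_linear([x,y,.1150],None,.02);st("relax")
hand.set_gripper(.45);robot.sleep(.2);st("open")
robot.move_linear([x,y,.135],None,.06);st()
robot.move_linear([x,y,.175],None,.12);hand.set_gripper(0);st("up")
X=np.array([np.cos(np.radians(18.85)),np.sin(np.radians(18.85))])
q=np.array([.5049,.0596])-.043*X
robot.move_linear([*q,.175],None,.12);robot.sleep(.2);st("over tab")
p,_=viewer.capture("scene");t,dt=viewer.capture("top");np.savez("seat.npz",t=t,dt=dt)
print("flange,tab,bar",proj("scene",[[.5049,.0596,.098],[*(np.array([.5049,.0596])-.038*X),.134],[*(np.array([.5049,.0596])-.0295*X),.104]]))
cv2.imwrite("pics/r.png",crop(p,240,165,80,60,10))
```

```text
relax 22.75 pos [0.5048 0.0595 0.1152] F [ 1.62 -3.09  5.67] M [-0.71 -0.4  -0.01] w 0.129
open 23.33 pos [0.5044 0.0596 0.1148] F [ 0.26 -0.6   0.4 ] M [-0.01  0.03 -0.04] w 0.45
 23.82 pos [0.5051 0.0596 0.1357] F [ 0.36 -0.23 -0.67] M [-0.01  0.03 -0.01] w 0.45
up 24.75 pos [0.5045 0.0595 0.1747] F [-0.26 -0.26 -0.86] M [-0.01 -0.01  0.01] w 0.005
over tab 25.46 pos [0.4651 0.0459 0.1751] F [-0.97 -0.05 -0.36] M [-0.05 -0.    0.04] w -0.001
flange,tab,bar [[279.17204696 205.58679401]
 [274.54922196 198.14258193]
 [275.77127552 207.44902145]]
```

View pics/r.png

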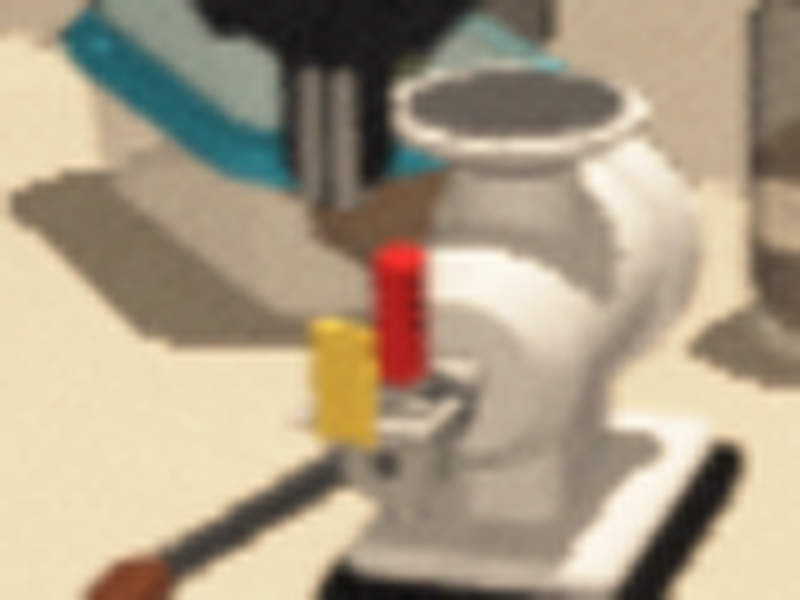

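Run:
```python
from h import *
X=np.array([np.cos(np.radians(18.85)),np.sin(np.radians(18.85))])
q=np.array([.5049,.0596])-.043*X
robot.move_linear([*q,.140],None,.1);_,_,f0=favg(4);print("f0",f0)
z,f=down(*q,.140,.128,.002,15,.03)
if f[2]<15: z,f=down(*q,z,.098,.003,15,.03)
```

```text
f0 [ 0.10127324 -0.33415321 -0.06710829]
26.43 cmd 0.138 p [464.4  45.7 138.3] F [-0.4 -0.4 -0.1]
26.73 cmd 0.136 p [464.2  45.7 136. ] F [ 0.5 -0.1  0.2]
27.02 cmd 0.134 p [464.1  45.7 133.9] F [-0.9 -0.   0.4]
27.32 cmd 0.132 p [464.1  45.7 131.9] F [-0.6 -0.5  0.5]
27.62 cmd 0.13 p [464.2  45.7 129.9] F [-0.5 -0.3  0.6]
27.93 cmd 0.128 p [464.3  45.7 127.9] F [0.4 0.  1. ]
28.23 cmd 0.125 p [464.3  45.7 124.9] F [ 0.8 -0.1  0.5]
28.52 cmd 0.122 p [464.2  45.7 121.9] F [0.3 0.1 0.4]
28.82 cmd 0.119 p [464.2  45.7 118.9] F [ 0.5 -0.4  0.2]
29.12 cmd 0.116 p [464.2  45.7 115.9] F [-0.2  0.3  0.5]
29.43 cmd 0.113 p [464.2  45.7 112.9] F [-0.3  0.1  0.3]
29.73 cmd 0.11 p [464.2  45.7 109.9] F [0.1 0.  0.8]
30.02 cmd 0.107 p [464.2  45.7 106.9] F [0.5 0.2 1.1]
30.32 cmd 0.104 p [464.2  45.7 103.9] F [ 0.7 -0.   0.7]
30.62 cmd 0.101 p [464.2  45.7 100.9] F [0.1 0.4 0.8]
30.93 cmd 0.098 p [464.2  45.7  97.9] F [0.3 0.2 0.9]
```

Run:
```python
from h import *
X=np.array([np.cos(np.radians(18.85)),np.sin(np.radians(18.85))])
q=np.array([.5049,.0596])-.043*X
z=.098;pk=0
while z>.0765:
    z-=.0007;robot.move_linear([*q,z],None,.02);t,p,f=favg(3)
    print(round(t,2),"cmd",round(z,4),"p",np.round(p*1e3,1),"F",np.round(f,1),flush=True)
    if f[2]>18 or (pk>4 and f[2]<pk-2.5): print("STOP");break
    pk=max(pk,f[2])
```

```text
31.23 cmd 0.0973 p [464.3  45.7  97.3] F [-0.1  0.5  0.7]
31.52 cmd 0.0966 p [464.3  45.7  96.6] F [0.8 0.5 1. ]
31.82 cmd 0.0959 p [464.3  45.7  95.9] F [ 0.3 -0.4  0.5]
32.12 cmd 0.0952 p [464.2  45.7  95.2] F [-0.3 -0.3  0.9]
32.42 cmd 0.0945 p [464.2  45.7  94.5] F [ 0.7 -0.2  1.6]
32.73 cmd 0.0938 p [464.2  45.7  93.8] F [ 0.4 -0.6  1.6]
33.02 cmd 0.0931 p [464.1  45.6  93.1] F [ 0.5 -0.4  1.9]
33.33 cmd 0.0924 p [464.1  45.7  92.4] F [-0.4 -0.4  2.3]
33.62 cmd 0.0917 p [464.1  45.7  91.7] F [-0.8 -0.3  2.7]
33.92 cmd 0.091 p [464.1  45.7  91. ] F [-0.7 -0.8  3.1]
34.23 cmd 0.0903 p [464.   45.7  90.2] F [-1.2 -0.7  3.4]
34.52 cmd 0.0896 p [464.   45.6  89.5] F [-1.6 -1.6  3.9]
34.83 cmd 0.0889 p [464.   45.6  88.8] F [-1.6 -1.8  4.3]
35.12 cmd 0.0882 p [464.   45.7  88.2] F [-2.1 -1.3  4.8]
35.42 cmd 0.0875 p [464.1  45.7  87.5] F [-2.3 -1.3  5. ]
35.73 cmd 0.0868 p [464.1  45.8  86.8] F [-2.2 -1.6  5.6]
36.02 cmd 0.0861 p [464.1  45.8  86.1] F [-2.3 -1.1  5.1]
36.33 cmd 0.0854 p [464.2  45.8  85.5] F [-2.2 -0.8  4.4]
36.62 cmd 0.0847 p [464.3  45.9  84.7] F [-1.5 -0.6  4.6]
36.92 cmd 0.084 p [464.7  45.9  84. ] F [-0.1  0.1  2.8]
STOP
```

Run:
```python
from h import *
X=np.array([np.cos(np.radians(18.85)),np.sin(np.radians(18.85))])
q=np.array([.5049,.0596])-.043*X
z=.084;m=9
while z>.0800:
    z-=.0005;robot.move_linear([*q,z],None,.02);t,p,f=favg(4)
    print(round(t,2),"cmd",round(z,4),"p",np.round(p*1e3,1),"F",np.round(f,1),flush=True)
    if f[2]<1.2 or f[2]>m+1: break
    m=min(m,f[2])
```

```text
37.24 cmd 0.0835 p [464.7  45.9  83.5] F [ 0.9 -0.1  1.5]
37.56 cmd 0.083 p [464.7  45.8  83.1] F [1.7 0.2 2.4]
37.88 cmd 0.0825 p [463.9  45.6  82.3] F [1.  0.5 1.4]
38.19 cmd 0.082 p [463.8  45.6  81.8] F [ 0.9 -0.1  1.4]
38.51 cmd 0.0815 p [464.   45.7  81.4] F [ 0.4 -0.1  1.8]
38.83 cmd 0.081 p [464.3  45.7  81. ] F [ 0.4 -0.1  1.5]
39.14 cmd 0.0805 p [464.4  45.7  80.6] F [0.9 0.6 1.7]
39.46 cmd 0.08 p [464.5  45.7  80.1] F [ 1.3 -0.4  1.9]
```

Run:
```python
from h import *
X=np.array([np.cos(np.radians(18.85)),np.sin(np.radians(18.85))])
P0=np.array([.5049,.0596]);q=P0-.043*X
robot.move_linear([*q,.20],None,.1);st("up")
robot.move_linear([.33,-.05,.24],None,.2);robot.sleep(.2);st("away")
p,_=viewer.capture("scene");t,dt=viewer.capture("top")
print("closed tab, open tab",proj("scene",[[*(P0-.043*X),.081],[*(P0-.038*X),.134]]),proj("top",[[*(P0-.043*X),.081],[*P0,.144]]))
P=cloud("top",dt);print((P[190:212,272:290,2]*1000).astype(int))
cv2.imwrite("pics/e.png",np.hstack([crop(p,245,170,50,60,8),crop(t,255,170,50,60,8)]))
```

```text
up 40.81 pos [0.4636 0.0457 0.1993] F [-0.26  0.11 -0.33] M [ 0.01  0.02 -0.01] w -0.003
away 42.01 pos [ 0.3305 -0.0496  0.2397] F [-0.62  0.36  0.22] M [ 0.03 -0.01  0.01] w 0.002
closed tab, open tab [[274.35513741 217.1865546 ]
 [274.54922196 198.14258193]] [[283.80684984 209.71816153]
 [279.49425483 192.73031323]]
[[ 83  86  94  99  99 100  98 100  91 100  -5   1   0  -6   0  -1   3   0]
 [ 83  84  93  94  96  96 144 143 142 140  96  -6   0   3  -2  -3  -1  -2]
 [ 73  -4  97  96  97 144 144 144 143 146  91   0  -1  -2   0   0   3   0]
 [ -1  -3  87  97  98 137 143 140 145 143  97 102 105 109   0  -1   0   0]
 [  0   0   1  97  96 118 142 142 143 142 104 103 104 107   0   1   0  -1]
 [  1 109 103 106 108 106 144 142 143 141  95  92   0  95  -1  -4  -1   1]
 [  0 107  -1  89 100 103 127 124 117 113  98  93   0  90   0   0  -2   1]
 [  0 100  -4   3  95  96  98 102 100  97  97  98   0  90  -3   0  -2  -1]
 [ -1  92   0  -3  98  94  97  98  95  93  94  97  84  78  76   1   1  -5]
 [  0  88  89  -5  88  98  96  99 101 102 104  97  87  76   0   0   2   0]
 [ -2  87  78  74  76  93  92
[... 171 characters left out ...]
 -2   1  -3  -2  -2   0]
 [  0  -3   0  -1  -3   1  70  72  68  68  73  71  -2   1   2   0  -3   0]
 [ -1  -3   0   2  -2   3  77  72  77  71  77  71   0   5   0  -1  -2   0]
 [  2   0   0  -3  -2  -1  75  74  75  78  77  79   0   0   0   0   2  -2]
 [  0   0  -3  -2   3  -3  76  74  75  74  79  74   0  -2  -1   1   1  -4]
 [ -2  -3  -1   1   1   0  75  79  75  76  77  75  80  -3   0  -3   0   2]
 [  0  -2  -2  -2  -2   1   3  80  76  82  78  78  81  -3   0   0  -2   0]
 [ -2   1  -3  -2   0   2  -5  81  81  80  80  79  81   2  -1   0   0  -3]
 [ -1  -1   1   0  -3   0   0  76  76  78  -1   3   0  -1  -2   0   4   2]
 [ -4   3  -2  -3  -3   1  -5  -6   0   0   0  -2  -1  -1   0  -6   0  -1]]
```

View pics/e.png

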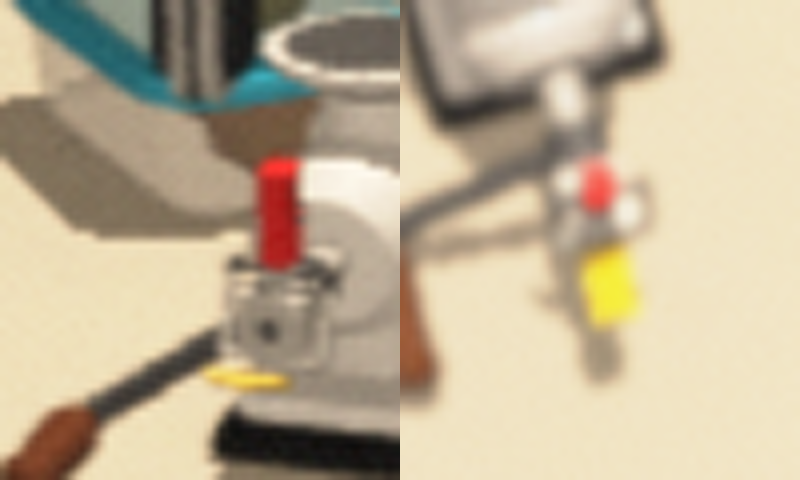

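```bash
python3 -c "
from h import *
st();robot.close_job()"
```

```text
42.11 pos [ 0.3303 -0.0497  0.2397] F [ 0.18 -0.83  0.19] M [ 0.02  0.02 -0.03] w 0.002
the job is handed in; nothing more can be done
```

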